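# Slide the sanitiser bottle home into its bay

## Robot

A 6-joint arm with a two-finger parallel gripper is mounted at the origin on a cart in front of the work surface, level with it; the furniture and walls round the work are solid. World frame = base frame: x ahead of the robot, y to its left, z up, the work surface at z = 0. Lengths are in m, angles in rad, forces in N, time in s.
With the tool pointing down it reaches from about 0.25 to 0.725 m from the base axis. Payload 4 kg.
Tool frame: the origin (TCP) lies midway between the tips of the shut fingers; the grasp point (between the pads) lies 19 mm behind it; z points along the fingers, y is the line along which they close (so a half turn about z gives the same grasp; the last joint's range is limited). The gripper opens to 85 mm and grips with 20 to 120 N. Pads are 22 mm wide; open, the fingers measure 114 mm over their backs; the gripper's body (76 mm by 85 mm) begins 54 mm behind the grasp point. The pads swing forward as they close: fully open they stand 13 mm farther back than shut.
Start: joints at [1.344, 0.241, 0.005, 1.335, 0, 1.571], TCP at [0.112, 0.487, 0.231] pointing down, gripper open.
Joint ranges: [-2.72, 2.72], [-1.05, 1.87], [-1.09, 1.28], [-1.99, 2.15], [-1.42, 1.44], [-3.14, 3.14]. Speed limits (rad/s): [2.79, 2.79, 3.14, 3.14, 3.14, 3.14].

## Interface

Orientations are given as a unit quaternion [x, y, z, w].
In Python, from workcell import get_obs, camera, job_done, silhouettes gives the robot as it stands. The module is installed in compiled form; this text tells all that it offers.
- The arm moves only by the tool drive_tool, never from a script. Its argument "increments" is a list of rows, each a list of 3 entries, a list of its own where there are three numbers: the shift along the world's x, y, z in mm, then the turn, a rotation vector about the world's x, y, z in degrees, then the opening, from 0 (shut) to 1 (fully open). A call has 1 to 8 rows; each row shifts and turns the commanded pose from where the row before left it; what a row does not reach is not made up. A row lasts 1/12 s, in which the tool goes at most 41.7 mm and 7.16 degrees, less where a joint would pass 70% of its speed; a pose out of reach is approached as far as the arm can. A call is refused whole if a number of a shift passes 41.7 or a number of a turn 7.16, either way. A call with a gripper value outside its range is refused whole. The fingers move at their own pace and stop on an object; the grip force is fixed at half the most. Time passes only in rows, so rows that do not move let the fingers close. It gives the time, the measured TCP pose, the force, the opening and the grip force at its end, in the units of the state.
- get_obs(): the state, without advancing time (a new reading comes with each control period).
- camera(name): name is "scene" or "side" or "wrist"; returns a dict with "image" (384x512x3 uint8, red, green, blue), "K" (3x3 intrinsics, pixels), "k1" (the pictures are not rectified: a ray, as slopes to the right and down, at radius r is drawn at 1 + k1 r^2 times it, then the intrinsics apply), "view" (4x4, takes a point from world to camera coordinates). Camera axes: x right, y down, z forward; pixel columns grow to the right and rows downward; lengths in m; the calibration is good to about 2 mm. A picture is of the moment at which its call begins. There is no depth.
- job_done(): hands the job in; it is judged then, once.
Trained networks look in a picture, given as the dict that the camera call returned (one of the last four; its "shot" number tells which), for a name from the list of things; names that differ only in an ending like _2 or _b are one class to them, and where a whole thing is asked for, a point or a joint stands for the part that bears it (a point fixed in the world has none). Each returns a list of dicts, best first, with "conf" (0 to 1); they miss things now and then, are a little off and sometimes report something else, mostly with a low value. They report only what shows in the picture. A call takes as long as a camera call.
- silhouettes(query, picture): "region" (384x512 bool, what is visible of it) and "bbox" ([left, top, right, bottom] in pixels, round what is visible of it).
The state is a dict: "clock": time; "joint_pos": joint angles; "joint_vel": joint speeds; "tau": joint torques, N m; "eef_pos": TCP position; "tool_rot": TCP orientation; "ft_force": force on the tool from outside, world axes, zero at the start; "ft_torque": the same for the moment, N m; "grip_width": finger opening in m; "grasp_force": force on a finger pad.
Only numpy, scipy, OpenCV 4.12 (cv2) and the standard library are available. Lean on these libraries where they do the work, as an engineer would, in place of code of your own. Each camera call takes 0.05 s, during which the arm holds its last target. There are 200 camera calls.

## Task

The tall hand-sanitiser pump bottle has been left out on the counter. Push it with the fingertips, low on its body, so that it slides upright across the counter into the blue bay, foot fully home against the bay's back wall and standing square in it, with the spout still pointing out of the open side. Do not pinch, lift, tip or ram the bottle, leave everything else on the counter where it is, and take the hand away from it at the end.

Things in the scene. Friction and masses are not known exactly. Their poses are not given: they have to be found in the camera images.
- sanitiser: White pump bottle, 191 mm tall, 0.4 kg, loose, upright. Body 41 mm deep (its x), 58 mm wide (its y), 140 mm high, neck and pump above; the spout, 177 to 191 mm up, points along -x and overhangs the front face by 17 mm. Origin on the underside, 12 mm behind the front face (-x), 29 mm ahead of the back face (+x). Pushed high up it tips; within 20 mm of the counter it slides.
- bottle_foot (a point): The middle of the bottle body's 41 x 58 mm foot, on the underside (8.5 mm along the bottle's +x from its origin). Axes as the bottle's. The body's corners are rounded: only the middle 30 mm of its front and back faces is flat. Pushed with one narrow tip the bottle swivels; two tips side by side, 30 mm apart, steady it.
- bay: Blue U-shaped fence fixed to the counter, no floor; walls 26 mm high, 5 mm thick. +x points inwards, mouth to back wall. Origin on the counter, where bottle_foot stands when fully home, the bottle's axes along the bay's. Back wall's inner face at x = +20.5 mm, side walls' at y = +-37 mm. The mouth faces left (+y) or left and away from the robot, towards the bottle.
- bay_mouth (a point): Middle of the bay's open mouth, on the counter, 34 mm before the bay's origin (at its x = -34 mm). Here the gap is 118 mm wide; from here the two lips close in at 40 degrees to the straight sides, which begin at x = -8 mm and are 74 mm apart. Home, the bottle's front face lies between the lips, at x = -20.5 mm.
- parcel_b: Bystander: small taped brown parcel, 85 x 111 x 43 mm, origin under its centre, loose.
- letter_bundle: Bystander: banded bundle of letters, 112 x 191 x 37 mm, origin under its centre, loose.
- ink_pad: Bystander: flat red stamp-pad tin, 71 x 112 x 19 mm, origin under its centre, loose.
- label_roll: Bystander: white roll of labels, 63 mm across, 41 mm high, origin under its centre, loose.
- pen_pot: Bystander: yellow pot of pens, 79 x 83 x 152 mm, origin under its centre, loose.
- packing_tape: Bystander: roll of brown packing tape lying flat, 96 mm across, 48 mm high, origin under its centre, loose.

How it is judged:
At the end, for the whole second after the job is handed in: The bottle stands upright and at rest on the counter in the bay, its foot within 8 mm of the home position in depth (back wall) and 14 mm sideways, within 15 degrees of square, spout towards the mouth (x of bottle_foot in the frame of bay between -0.008 and 0.006 m and y of bottle_foot in the frame of bay between -0.014 and 0.014 m and x of sanitiser in the frame of bay below 0 m and angle between the x axis of sanitiser and the x axis of bay, either way round below 0.26 rad and angle between sanitiser's own z axis and vertical below 0.06 rad and height (world z) of sanitiser below 0.005 m and linear speed of sanitiser below 0.01 m/s); the robot touches nothing.
It fails at once if the bottle is tipped (more than 14 degrees) (angle between sanitiser's own z axis and vertical above 0.25 rad).
It fails at once if the bottle is lifted off the counter (height (world z) of sanitiser above 0.015 m).
It fails at once if the bottle is pinched or rammed (fingers on it with more than 36 N) (contact force between the fingers and sanitiser above 36 N).
It fails at once if the bottle is pushed high up (gripper point more than 90 mm above the counter while the fingers push) (contact force between the fingers and sanitiser above 0.5 N and height (world z) of the grasp point above 0.09 m).
It fails at once if another thing on the counter is displaced (more than 20 mm) (distance of any of parcel_b, letter_bundle, ink_pad, label_roll, pen_pot, packing_tape from where it was at the start of the episode above 0.02 m).
It also fails if it takes over 58 s, if anything falls off the work surface, if the arm or the gripper's body presses on something with over 40 N, if the wrist force passes 120 N, or if a joint passes its speed limit or range.

## Working session

There is one attempt and no reset: what is moved stays moved. The work goes in short steps, Python scripts to look and compute and a tool call to move; the robot and the scene stay as the last step left them, time stands still between calls to the robot, and variables do not carry over. Pictures are saved under pics/ and viewed, at most 10 in all, crops included, and the job is handed in when it is done.

Besides the shell and the picture viewer there is one more tool, called after "Call:" as name([rows], argument=value, ...), one row to a line, values as JSON. drive_tool: Moves the arm, as the interface text tells. Its arguments: {"type":"object","properties":{"increments":{"type":"array"}},"required":["increments"]}

```bash
mkdir -p pics; cat > h.py <<'E'
import numpy as np, cv2
from workcell import get_obs, camera, job_done, silhouettes
def ray(p,uv):
    K=p["K"];uv=np.atleast_2d(np.array(uv,float))
    d=np.c_[(uv[:,0]-K[0,2])/K[0,0],(uv[:,1]-K[1,2])/K[1,1]]
    s=d.copy()
    for _ in range(20): s=d/(1+p["k1"]*(s**2).sum(1,keepdims=True))
    V=np.array(p["view"]);R=V[:3,:3];t=V[:3,3]
    return -R.T@t,(R.T@np.c_[s,np.ones(len(s))].T).T
def at(p,uv,z=0.):
    c,d=ray(p,uv); return c+d*((z-c[2])/d[:,2])[:,None]
def proj(p,X):
    V=np.array(p["view"]);X=np.atleast_2d(X)@V[:3,:3].T+V[:3,3]
    s=X[:,:2]/X[:,2:];s=s*(1+p["k1"]*(s**2).sum(1,keepdims=True))
    K=p["K"];return np.c_[s[:,0]*K[0,0]+K[0,2],s[:,1]*K[1,1]+K[1,2]]
def save(p,n): cv2.imwrite("pics/"+n,p["image"][:,:,::-1])
E
python3 - <<'E'
from h import *
o=get_obs();print(o["clock"],o["eef_pos"],o["tool_rot"],o["grip_width"])
ims=[]
for n in ("scene","side"):
    p=camera(n);print(n,"cam at",ray(p,[256,192])[0].round(3));save(p,n+".png")
    for q in ("sanitiser","bay","parcel_b","letter_bundle","ink_pad","label_roll","pen_pot","packing_tape"):
        for s in silhouettes(q,p)[:2]:
            b=s["bbox"];print(q,round(s["conf"],2),b,at(p,[[(b[0]+b[2])/2,(b[1]+b[3])/2]]).round(3)[0][:2])
E
```

```text
0.0 [0.11227118 0.48659466 0.23038956] [ 1.13115306e-01  9.93581307e-01 -1.04950066e-03 -1.14767455e-04] 0.08533623759491524
scene cam at [-0.182  0.999  0.87 ]
sanitiser 0.73 [174.5, 174.5, 204.3, 239.2] [0.665 0.137]
sanitiser 0.18 [320.7, 149.6, 366.3, 193.8] [ 0.356 -0.298]
parcel_b 0.93 [222.2, 242.5, 260.8, 283.6] [0.386 0.254]
parcel_b 0.68 [217.6, 142.4, 249.6, 167.5] [ 0.736 -0.189]
letter_bundle 0.56 [321.5, 148.5, 369.9, 191.7] [ 0.355 -0.311]
ink_pad 0.67 [195.9, 164.7, 228.2, 186.9] [ 0.715 -0.039]
label_roll 0.73 [171.5, 182.7, 182.3, 210.3] [0.735 0.116]
pen_pot 0.54 [240.6, 106.2, 250.4, 147.8] [ 0.826 -0.392]
packing_tape 0.81 [219.6, 143.7, 246.1, 168.5] [ 0.734 -0.181]
packing_tape 0.68 [322.6, 150.4, 369.0, 194.2] [ 0.348 -0.298]
side cam at [-0.407 -0.507  0.578]
sanitiser 0.94 [187.0, 126.1, 208.6, 193.1] [0.771 0.356]
bay 0.58 [280.9, 207.3, 330.2, 238.2] [ 0.541 -0.14 ]
parcel_b 0.65 [150.6, 192.5, 163.0, 222.0] [0.428 0.253]
parcel_b 0.35 [280.7, 250.3, 384.8, 306.4] [ 0.349 -0.283]
letter_bundle 0.98 [278.1, 245.8, 386.7, 309.2] [ 0.352 -0.281]
ink_pad 0.64 [275.5, 173.9, 317.1, 199.9] [ 0.729 -0.032]
label_roll 0.65 [234.3, 165.6, 253.7, 183.6] [0.734 0.152]
pen_pot 0.9 [364.0, 157.3, 401.3, 212.6] [ 0.868 -0.259]
packing_tape 0.7 [317.9, 175.4, 348.7, 207.7] [ 0.751 -0.141]
packing_tape 0.19 [283.5, 208.4, 328.5, 239.6] [ 0.536 -0.144]
```

View pics/scene.png

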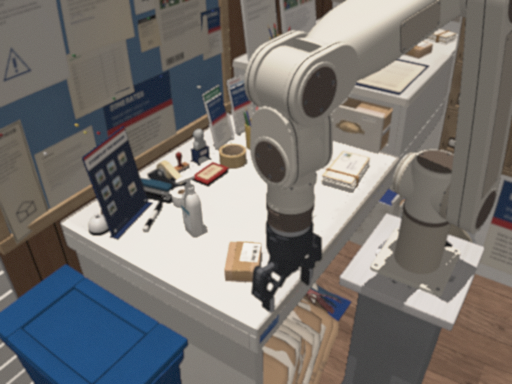

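View pics/side.png

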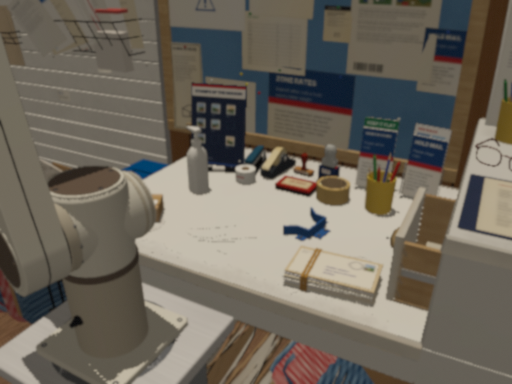

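The scene view shows the bottle at about (193,210) and the arm hiding the bay. The side view shows the bottle foot at (199,191) and the bay at (306,225). I'll enlarge both and triangulate.

```bash
python3 - <<'E'
from h import *
a=camera("scene");b=camera("side")
c1=a["image"][160:250,150:270];c2=b["image"][115:205,170:290];c3=b["image"][195:250,255:355]
f=lambda c,w,h:cv2.resize(c,(w,h),interpolation=cv2.INTER_CUBIC)
im=np.vstack([np.hstack([f(c1,400,300),f(c2,400,300)]),np.hstack([f(c3,545,300),np.zeros((300,255,3),np.uint8)])])
cv2.imwrite("pics/c1.png",im[:,:,::-1])
print("scene",at(a,[[186,232],[203,232],[194,237]]).round(3));print("side",at(b,[[189,191],[209,191],[199,194]]).round(3))
# top of pump triangulated by height
print(at(a,[[187,182]],.185).round(3),at(b,[[194,128]],.185).round(3))
E
```

```text
scene [[ 0.594  0.235 -0.   ]
 [ 0.553  0.209  0.   ]
 [ 0.56   0.24  -0.   ]]
side [[0.553 0.235 0.   ]
 [0.581 0.183 0.   ]
 [0.551 0.198 0.   ]]
[[0.561 0.24  0.185]] [[0.586 0.227 0.185]]
```

View pics/c1.png

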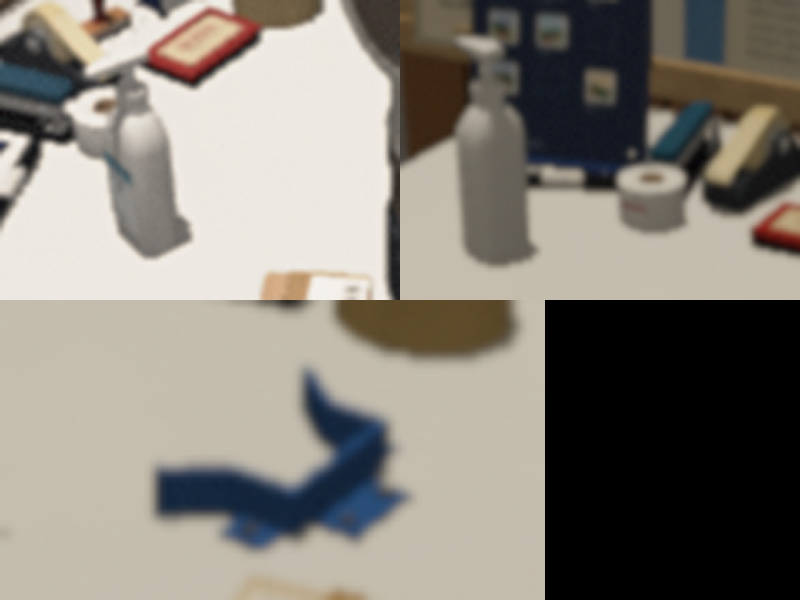

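Bay and bottle are both clear in the crops. The bay's near lip end is at crop (158,468), its corners at (293,497) and (385,425), and the spout tip is at scene (175.5,181.6) and side (187.4,127.6). I'll fit the poses from these.

```bash
cat > fit.py <<'E'
from h import *
from scipy.optimize import minimize, least_squares
def tri(ps,uvs):
    A=np.zeros((3,3));bb=np.zeros(3)
    for p,u in zip(ps,uvs):
        c,d=ray(p,u);d=d[0]/np.linalg.norm(d[0]);M=np.eye(3)-np.outer(d,d);A+=M;bb+=M@c
    return np.linalg.solve(A,bb)
def xf(v,P):
    c,s=np.cos(v[2]),np.sin(v[2]);P=np.atleast_2d(P)
    return np.c_[v[0]+c*P[:,0]-s*P[:,1],v[1]+s*P[:,0]+c*P[:,1],P[:,2]]
def hulls(p,sets,S=4):
    m=np.zeros((384*S,512*S),np.uint8)
    for X in sets: cv2.fillConvexPoly(m,cv2.convexHull(((proj(p,X)+.5)*S).astype(np.int32)),255)
    return cv2.resize(m,(512,384),interpolation=cv2.INTER_AREA)/255.
def seg(a,b,h=.026): return np.array([[*q,z] for q in (a[0],a[1],b[0],b[1]) for z in (0,h)])
def baysets(v):
    i=[(-.034,.059),(-.008,.037),(.0205,.037)];o=[(-.031,.063),(-.0065,.042),(.0255,.042)]
    L=[]
    for s in (1,-1):
        for k in (0,1): L.append(seg(((i[k][0],s*i[k][1]),(o[k][0],s*o[k][1])),((i[k+1][0],s*i[k+1][1]),(o[k+1][0],s*o[k+1][1]))))
    L.append(seg(((.0205,-.042),(.0255,-.042)),((.0205,.042),(.0255,.042))))
    return [xf(v,X) for X in L]
def bottlesets(v): # v: foot pose
    def ell(a,b,z,cx=0,n=24,e=.5):
        t=np.linspace(0,2*np.pi,n);f=lambda q:np.sign(q)*abs(q)**e
        return np.c_[cx+a*f(np.cos(t)),b*f(np.sin(t)),np.full(n,z)]
    return [xf(v,np.r_[ell(.0205,.029,0),ell(.0205,.029,.115),ell(.016,.02,.132),ell(.012,.012,.14)]),
            xf(v,np.r_[ell(.01,.01,.135,-0),ell(.01,.01,.16)])]
E
python3 - <<'E'
from fit import *
a=camera("scene");b=camera("side")
tip=tri([a,b],[[175.5,181.6],[187.4,127.6]]);hd=tri([a,b],[[192,178],[200,128.5]]);print("tip",tip,"head",hd)
uv=np.array([[158,468],[293,497],[385,425],[308,370],[158,515]])/5.45+[255,195]-.4
P=np.array([[-.033,-.061,.026],[.0255,-.042,.026],[.0255,.042,.026],[-.033,.061,.026],[-.033,-.061,0]])
best=None
for y0 in np.arange(-3,3,.5):
    r=least_squares(lambda v:(proj(b,xf(v,P))-uv).ravel(),[.55,-.14,y0])
    if best is None or r.cost<best.cost: best=r
print("bay pts",best.x,np.degrees(best.x[2]),best.fun.round(1))
I=b["image"].astype(int);m=((I[:,:,2]>I[:,:,0]+25)&(I[:,:,2]-I[:,:,1]>12)).astype(float);m[:195]=0;m[250:]=0;m[:,:255]=0;m[:,355:]=0
print(m.sum())
f=lambda v:np.abs(hulls(b,baysets(v))-m).sum()
r=minimize(f,best.x,method="Nelder-Mead",options=dict(initial_simplex=best.x+np.array([[0,0,0],[.01,0,0],[0,.01,0],[0,0,.15]])));print("bay mask",r.x,np.degrees(r.x[2]),r.fun,f(best.x))
E
```

```text
tip [0.59032032 0.25296884 0.18210267] head [0.57754386 0.20542238 0.18186835]
bay pts [ 0.30835735 -0.24665678  4.544648  ] 260.38914954595015 [-3.9  1.8  1.5  2.9  5.9 -3.9  0.9 -7.4 -4.2  3.6]
464.0
bay mask [ 0.51116238 -0.13542425  5.10130898] 292.2834743663831 643.1098039215685 1284.5333333333333
```

```bash
python3 - <<'E'
from fit import *
b=camera("side");a=camera("scene")
uv=np.array([[158,168],[293,197],[385,125],[308,70],[158,215]])/5.45+[255,195]-.4
P=np.array([[-.033,-.061,.026],[.0255,-.042,.026],[.0255,.042,.026],[-.033,.061,.026],[-.033,-.061,0]])
best=None
for y0 in np.arange(-3,3,.5):
    r=least_squares(lambda v:(proj(b,xf(v,P))-uv).ravel(),[.55,-.14,y0])
    if best is None or r.cost<best.cost: best=r
print("bay pts",best.x,np.degrees(best.x[2]),best.fun.round(1))
I=b["image"].astype(int);m=((I[:,:,2]>I[:,:,0]+25)&(I[:,:,2]-I[:,:,1]>12)).astype(float);m[:205]=0;m[240:]=0;m[:,:275]=0;m[:,335:]=0
print(m.sum())
f=lambda v:np.abs(hulls(b,baysets(v))-m).sum()
r=minimize(f,best.x,method="Nelder-Mead",options=dict(initial_simplex=best.x+np.array([[0,0,0],[.01,0,0],[0,.01,0],[0,0,.15]])));print("bay mask",r.x,np.degrees(r.x[2]),r.fun,f(best.x))
ma=[(p,silhouettes("sanitiser",p)[0]["region"].astype(float)) for p in (a,b)]
g=lambda v:sum(np.abs(hulls(p,bottlesets(v))-q)[(150 if p is b else 195):].sum() for p,q in ma)
for y in (-1.9,-1.5,-1.1):
    v0=np.array([.575,.207,y]);r=minimize(g,v0,method="Nelder-Mead",options=dict(initial_simplex=v0+np.array([[0,0,0],[.01,0,0],[0,.01,0],[0,0,.2]])));print("bottle",r.x,np.degrees(r.x[2]),r.fun)
E
```

```text
bay pts [ 0.51413483 -0.15874525  4.52298765] 259.1481028902236 [-0.1  0.2 -0.4 -0.5  1.1 -0.6 -0.2 -0.  -0.4  0.7]
466.0
bay mask [ 0.50925383 -0.16266946  4.48414622] 256.9226532386349 218.45882352941175 263.0901960784314
bottle [ 0.57836097  0.21799204 -1.94704878] -111.55767744541504 98.2235294117647
bottle [ 0.5789669   0.21823252 -1.9052063 ] -109.16028025498737 99.72941176470587
bottle [ 0.57835658  0.21797206 -1.9726579 ] -113.02497202782111 99.70196078431373
```

```bash
cat > rot.py <<'E'
from h import *
from scipy.spatial.transform import Rotation as R
def target(head,tilt):
    h=np.radians(head);t=np.radians(tilt);u=np.array([np.cos(h),np.sin(h),0]);z=u*np.sin(t)-np.array([0,0,np.cos(t)])
    y=np.cross([0,0,1],u) # left of push
    best=[]
    for s in (1,-1): best.append(R.from_matrix(np.c_[np.cross(s*y,z),s*y,z]))
    return best
def rem(head,tilt,o=None):
    o=o or get_obs();c=R.from_quat(o["tool_rot"])
    return min(((T*c.inv()).as_rotvec(degrees=True) for T in target(head,tilt)),key=np.linalg.norm)
E
python3 - <<'E'
from rot import *
a=camera("scene")
print("stand base",at(a,[[150,205],[112,235],[98,222],[150,228],[160,202]]).round(3).tolist())
print("parcel top",at(a,[[225,273],[233,242],[262,246],[254,281]],.043).round(3).tolist())
print("label top",at(a,[[177,190]],.041))
for t in(0,38):print(rem(-101,t))
print(get_obs()["joint_pos"])
E
```

```text
stand base [[0.775, 0.197, 0.0], [0.765, 0.365, -0.0], [0.848, 0.347, -0.0], [0.694, 0.28, 0.0], [0.76, 0.168, 0.0]]
parcel top [[0.371, 0.342, 0.043], [0.424, 0.237, 0.043], [0.351, 0.209, 0.043], [0.297, 0.326, 0.043]]
label top [[0.71450866 0.13152303 0.041     ]]
[ 2.57422368e-03 -4.00927072e-03 -8.80044027e+01]
[-35.11639991 -22.81222893 -84.48329208]
[1.34399904e+00 2.40616312e-01 4.97103080e-03 1.33522626e+00
 3.93925967e-07 1.57081500e+00]
```

Call:
drive_tool([
  [[40,0,2],[0,0,-7.1],0.2],
  [[40,0,2],[0,0,-7.1],0.2],
  [[40,0,2],[0,0,-7.1],0.2],
  [[40,0,2],[0,0,-7.1],0.2],
])

```text
clock: 1.68
eef_pos: [0.2738, 0.4872, 0.2396]
tool_rot: [0.356, 0.935, 0.0, -0.0]
ft_force: [-0.6, 1.5, 1.1]
grip_width: 0.039
grasp_force: 0.0
```

Call:
drive_tool([
  [[37,-12,0],[0,0,-7.1],0.2],
  [[37,-12,0],[0,0,-7.1],0.2],
  [[37,-12,0],[0,0,-7.1],0.2],
  [[37,-12,0],[0,0,-7.1],0.2],
  [[37,-12,0],[0,0,-7.1],0.2],
  [[37,-12,0],[0,0,-7.1],0.2],
  [[37,-12,0],[0,0,-7.1],0.2],
  [[37,-12,0],[0,0,-7.1],0.2],
])

```text
clock: 2.35
eef_pos: [0.5701, 0.3902, 0.2393]
tool_rot: [0.758, 0.652, 0.0, -0.0]
ft_force: [0.5, 1.3, 0.4]
grip_width: 0.0169
grasp_force: 0.0
```

```bash
python3 - <<'E'
from rot import *
o=get_obs();print(o["eef_pos"],rem(-101,38,o),o["joint_pos"].round(2),o["grip_width"])
p=camera("scene");save(p,"s2.png")
E
```

```text
[0.5701159  0.39023923 0.23925776] [-37.45993187   6.45616804  -2.35405637] [0.6  0.65 0.66 1.58 0.   2.32] 0.01688732462328689
```

View pics/s2.png

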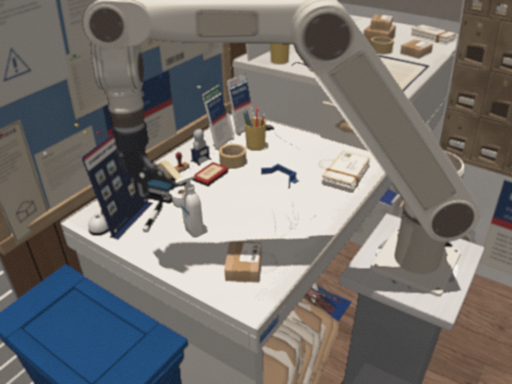

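The hand now stands beyond the bottle, and the bay shows clear at (280,172) in the scene view. I'll tilt the hand, then refit the bay and bottle from both cameras.

Call:
drive_tool([
  [[3,-12,-10],[-6.2,1.1,-0.4],0.2],
  [[3,-12,-10],[-6.2,1.1,-0.4],0.2],
  [[3,-12,-10],[-6.2,1.1,-0.4],0.2],
  [[3,-12,-10],[-6.2,1.1,-0.4],0.2],
  [[3,-12,-10],[-6.2,1.1,-0.4],0.2],
  [[3,-10,-10],[-6.2,1.1,-0.4],0.2],
  [[0,0,0],[0,0,0],0.2],
])

```text
clock: 2.98
eef_pos: [0.5717, 0.3085, 0.1597]
tool_rot: [0.725, 0.608, -0.25, 0.205]
ft_force: [-1.4, -0.2, -3.0]
grip_width: 0.0168
grasp_force: 0.0
```

```bash
python3 - <<'E'
from rot import *
from fit import *
o=get_obs();print(o["eef_pos"],rem(-101,38,o),o["joint_pos"].round(2))
ps=[camera("scene"),camera("side")]
M=[]
for p,(t,bt,l,r_) in zip(ps,[(155,195,250,310),(205,240,275,335)]):
    I=p["image"].astype(int);m=((I[:,:,2]>I[:,:,0]+25)&(I[:,:,2]-I[:,:,1]>12)).astype(float);w=np.zeros_like(m);w[t:bt,l:r_]=1;M.append(m*w);print(M[-1].sum())
for sel in ([0],[1],[0,1]):
    f=lambda v:sum(np.abs(hulls(ps[k],baysets(v))-M[k]).sum() for k in sel)
    v0=np.array([.514,-.159,-1.76]);r=minimize(f,v0,method="Nelder-Mead",options=dict(initial_simplex=v0+np.array([[0,0,0],[.01,0,0],[0,.01,0],[0,0,.15]])));print("bay",sel,r.x.round(4),np.degrees(r.x[2]),r.fun)
out=[]
for k,(t,bt,l,r_) in enumerate([(155,195,250,310),(200,245,275,335)]):
    im=ps[k]["image"].copy()
    big=cv2.resize(im[t:bt,l:r_],None,fx=6,fy=6,interpolation=cv2.INTER_CUBIC)
    for X in baysets(r.x):
        h=cv2.convexHull((((proj(ps[k],X)+.5-[l,t])*6)).astype(np.int32));cv2.polylines(big,[h],True,(255,0,0),1)
    out.append(cv2.copyMakeBorder(big,0,275-big.shape[0] if big.shape[0]<275 else 0,0,0,cv2.BORDER_CONSTANT))
h=max(o.shape[0] for o in out);out=[cv2.copyMakeBorder(o,0,h-o.shape[0],0,0,cv2.BORDER_CONSTANT) for o in out]
cv2.imwrite("pics/b2.png",np.hstack(out)[:,:,::-1])
E
```

```text
[0.57174491 0.30849053 0.15972562] [-0.37396991 -0.30232231 -0.7860052 ] [ 0.68  1.11  1.15  2.15 -0.41  2.54]
0.0
472.0
bay [0] [ 0.5228 -0.1616 -1.7651] -101.13309283380028 309.2
bay [1] [ 0.5094 -0.1638 -1.7732] -101.5958652945523 219.6078431372549
bay [0, 1] [ 0.5095 -0.1621 -1.7872] -102.39982735175872 536.8235294117646
```

View pics/b2.png

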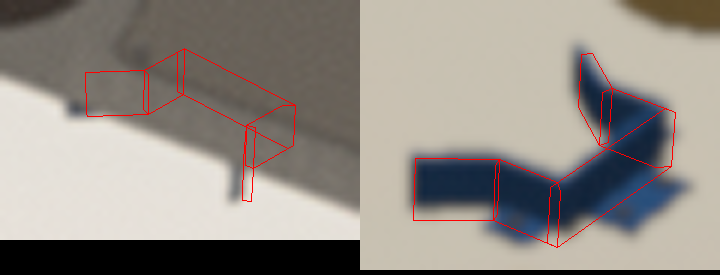

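Call:
drive_tool([
  [[2,0,-17],[0,0,0],0.2],
  [[2,0,-17],[0,0,0],0.2],
  [[2,0,-17],[0,0,0],0.2],
  [[2,0,-17],[0,0,0],0.2],
  [[2,0,-17],[0,0,0],0.2],
  [[2,0,-17],[0,0,0],0.2],
  [[2,0,-17],[0,0,0],0.2],
  [[0,0,0],[0,0,0],0.2],
])

```text
clock: 3.75
eef_pos: [0.5883, 0.3085, 0.0518]
tool_rot: [0.729, 0.607, -0.241, 0.204]
ft_force: [-0.2, -0.3, -1.0]
grip_width: 0.0174
grasp_force: 0.0
```

```bash
python3 - <<'E'
from rot import *
from fit import *
o=get_obs();print(o["eef_pos"],rem(-101,38,o),o["joint_pos"].round(2))
ps=[camera("scene"),camera("side"),camera("wrist")]
ps[0]["image"]=cv2.imread("pics/s2.png")[:,:,::-1]
save(ps[2],"w1.png")
M=[]
for p,(t,bt,l,r_) in zip(ps,[(155,195,250,310),(200,240,275,335)]):
    I=p["image"].astype(int);m=((I[:,:,2]>I[:,:,0]*1.5)&(I[:,:,2]>I[:,:,1]*1.2)).astype(float);w=np.zeros_like(m);w[t:bt,l:r_]=1;M.append(m*w);print(M[-1].sum())
for sel in ([0],[1],[0,1]):
    f=lambda v:sum(np.abs(hulls(ps[k],baysets(v))-M[k]).sum() for k in sel)
    v0=np.array([.514,-.159,-1.76]);r=minimize(f,v0,method="Nelder-Mead",options=dict(initial_simplex=v0+np.array([[0,0,0],[.01,0,0],[0,.01,0],[0,0,.15]])));print("bay",sel,r.x.round(4),np.degrees(r.x[2]),r.fun)
out=[]
for k,(t,bt,l,r_) in enumerate([(155,195,250,310),(200,240,275,335)]):
    big=cv2.resize(ps[k]["image"][t:bt,l:r_],None,fx=6,fy=6,interpolation=cv2.INTER_CUBIC)
    for X in baysets(r.x):
        h=cv2.convexHull((((proj(ps[k],X)+.5-[l,t])*6)).astype(np.int32));cv2.polylines(big,[h],True,(255,0,0),1)
    out.append(big)
w=cv2.resize(ps[2]["image"],(440,330))
cv2.imwrite("pics/b3.png",np.vstack([np.hstack(out),np.hstack([w,np.zeros((330,280,3),np.uint8)])])[:,:,::-1])
E
```

```text
[0.58834177 0.30851918 0.0518486 ] [-1.13472665  0.50252453 -0.64809878] [ 0.67  1.15  0.98  1.91 -0.41  2.53]
158.0
452.0
bay [0] [ 0.511  -0.1522 -1.7636] -101.04956279788699 161.4549019607843
bay [1] [ 0.5083 -0.1645 -1.7796] -101.96167384338452 211.54509803921565
bay [0, 1] [ 0.5104 -0.1618 -1.788 ] -102.44742144930548 404.0313725490196
```

View pics/b3.png

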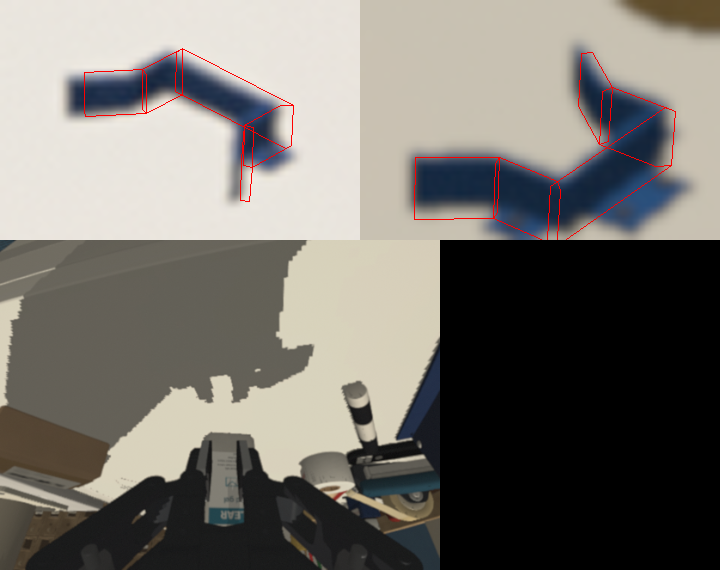

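The overlay is about 2 px to the right in the scene view, because the flanges bias the mask fit. I'll fit explicit corner points from both views. In the wrist view the bottle sits centred between the fingers, around (222,480).

```bash
python3 - <<'E'
from fit import *
ps=[camera("scene"),camera("side")]
c=lambda q,o:np.array(q)/6-.5+o
U=[c([[68,77],[68,115],[178,50],[272,105],[235,200]],[250,155]),c([[54,157],[54,207],[197,187],[305,108],[220,47]],[275,200])]
P=[np.array([[-.032,.062,.026],[-.032,.062,0],[.0255,.042,.026],[.0255,-.042,.026],[-.032,-.062,0]]),np.array([[-.032,-.062,.026],[-.032,-.062,0],[.0255,-.042,.026],[.0255,.042,.026],[-.032,.062,.026]])]
for sel in ([0],[1],[0,1]):
    r=least_squares(lambda v:np.concatenate([(proj(ps[k],xf(v,P[k]))-U[k]).ravel() for k in sel]),[.51,-.16,-1.77],x_scale=[.01,.01,.1])
    print(sel,r.x.round(4),np.degrees(r.x[2]).round(1),r.fun.round(1))
E
```

```text
[0] [ 0.5165 -0.1567 -1.791 ] -102.6 [ 0.4 -0.4  0.5 -0.2 -1.5 -0.1  1.2  0.2 -0.5  0.4]
[1] [ 0.5142 -0.1578 -1.7666] -101.2 [-0.3  0.1 -0.6  0.9  0.2 -0.5  0.7 -0.6  0.1 -0. ]
[0, 1] [ 0.5158 -0.1572 -1.7731] -101.6 [ 0.5 -0.2  0.6  0.  -1.5 -0.   1.5  0.1  0.1  0.3 -0.4 -0.4 -0.6  0.5
  0.  -0.9  0.7 -0.9  0.3 -0.3]
```

Call:
drive_tool([
  [[1,0,-13],[-0.5,0.2,0],0.2],
  [[1,0,-13],[-0.5,0.2,0],0.2],
  [[1,0,-12],[0,0,0],0.2],
  [[0,0,0],[0,0,0],0.2],
])

```text
clock: 4.33
eef_pos: [0.5895, 0.3078, 0.0077]
tool_rot: [0.725, 0.606, -0.253, 0.209]
ft_force: [0.3, -0.3, -1.3]
grip_width: 0.0173
grasp_force: 0.0
```

Bay at (0.516, -0.157) with yaw about -101.5°; bottle foot at (0.578, 0.217). The push runs almost straight. Approaching.

Call:
drive_tool([
  [[3,0,4],[0,0,-0.5],0.2],
  [[2,-6,0],[0,0,0],0.2],
  [[-1,-7,0],[0,0,0],0.2],
  [[-1,-7,0],[0,0,0],0.2],
  [[-1,-7,0],[0,0,0],0.2],
  [[-1,-7,0],[0,0,0],0.2],
  [[-1,-7,0],[0,0,0],0.2],
  [[0,0,0],[0,0,0],0.2],
])

```text
clock: 5.0
eef_pos: [0.5912, 0.266, 0.0171]
tool_rot: [0.729, 0.602, -0.251, 0.208]
ft_force: [0.6, -0.8, 0.1]
grip_width: 0.0171
grasp_force: 0.0
```

```bash
python3 - <<'E'
from rot import *
o=get_obs();print(o["eef_pos"],rem(-101,38,o),o["joint_pos"].round(2))
p=camera("side");q=camera("scene")
f=lambda c:cv2.resize(c,(400,300),interpolation=cv2.INTER_CUBIC)
cv2.imwrite("pics/c4.png",np.hstack([f(q["image"][150:255,130:270]),f(p["image"][105:210,140:280])])[:,:,::-1])
E
```

```text
[0.5912258  0.26599922 0.0171021 ] [ 0.03838873  0.05712714 -0.12612671] [ 0.62  1.12  0.82  1.78 -0.44  2.5 ]
```

View pics/c4.png

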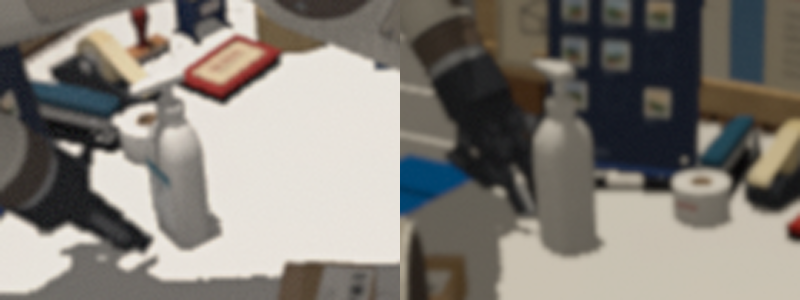

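Hand is just beyond the bottle's front face, tips low and clear of the parcel. Lower slightly and make contact gently.

Call:
drive_tool([
  [[-1,-2,-4],[0,0,0],0.2],
  [[-1,-2,-2],[0,0,0],0.2],
  [[-1,-3,0],[0,0,0],0.2],
  [[-0.5,-3,0],[0,0,0],0.2],
  [[-0.5,-3,0],[0,0,0],0.2],
  [[-0.5,-3,0],[0,0,0],0.2],
  [[-0.5,-3,0],[0,0,0],0.2],
  [[-0.5,-3,0],[0,0,0],0.2],
])

```text
clock: 5.77
eef_pos: [0.5857, 0.2456, 0.0111]
tool_rot: [0.729, 0.603, -0.25, 0.208]
ft_force: [0.8, 4.6, 0.4]
grip_width: 0.0173
grasp_force: 2.1
```

Call:
drive_tool([
  [[-0.5,-3,0],[0,0,0],0.2],
  [[-0.5,-3,0],[0,0,0],0.2],
  [[-0.5,-3,0],[0,0,0],0.2],
  [[-0.5,-3,0],[0,0,0],0.2],
  [[-0.5,-3,0],[0,0,0],0.2],
  [[-0.5,-3,0],[0,0,0],0.2],
])

```text
clock: 6.27
eef_pos: [0.583, 0.2279, 0.0111]
tool_rot: [0.729, 0.603, -0.25, 0.208]
ft_force: [1.4, 3.9, 1.2]
grip_width: 0.017
grasp_force: 1.9
```

```bash
cat > bot.py <<'E'
from rot import *
from fit import *
def bottle(v0,show=True):
    ps=[camera("scene"),camera("side")];ma=[]
    for k,p in enumerate(ps):
        s=silhouettes("sanitiser",p);s=[x for x in s if np.linalg.norm(np.array([(x["bbox"][0]+x["bbox"][2])/2,(x["bbox"][1]+x["bbox"][3])/2])-proj(p,[v0[0],v0[1],.095])[0])<25]
        if s: ma.append((p,s[0]["region"].astype(float),proj(p,[v0[0],v0[1],.13])[0][1]))
    g=lambda v:sum(np.abs(hulls(p,bottlesets([*v,v0[2]]))-q)[int(t):].sum() for p,q,t in ma)
    w=np.array(v0[:2]);r=minimize(g,w,method="Nelder-Mead",options=dict(initial_simplex=w+np.array([[0,0],[.01,0],[0,.01]]),xatol=2e-4,fatol=.5))
    print("views",len(ma),"bottle",r.x.round(4),round(r.fun))
    B=np.array([.5155,-.157]);h=np.radians(-101.5);C=np.array([[np.cos(h),np.sin(h)],[-np.sin(h),np.cos(h)]])
    print("bottle in bay",(C@(r.x-B)).round(4))
    o=get_obs();print("tcp",o["eef_pos"].round(4),"in bay",(C@(o["eef_pos"][:2]-B)).round(4),"rem",rem(-101.5,38,o).round(1),"F",o["ft_force"].round(1),o["joint_pos"].round(2),o["clock"])
    return ps,r.x
E
python3 -c "
from bot import *
bottle([.576,.198,np.radians(-103)])"
```

```text
views 2 bottle [0.5791 0.2008] 131
bottle in bay [-0.3633 -0.009 ]
tcp [0.5828 0.2273 0.011 ] in bay [-0.39   -0.0106] rem [ 0.   0.1 -0.7] F [0.3 0.8 0.7] [ 0.59  1.05  0.64  1.66 -0.46  2.47] 6.4667
```

Contact holds at about 4–5 N and the bottle slides with the tips. Pushing on with a small lateral correction.

Call:
drive_tool([
  [[-0.5,-3,0],[0,0,-0.2],0.2],
  [[-0.7,-4,0],[0,0,-0.2],0.2],
  [[-0.9,-5,0],[0,0,-0.2],0.2],
  [[-0.9,-5,0],[0,0,0],0.2],
  [[-0.9,-5,0],[0,0,0],0.2],
  [[-0.9,-5,0],[0,0,0],0.2],
  [[-0.9,-5,0],[0,0,0],0.2],
  [[-0.7,-4,0],[0,0,0],0.2],
])

```text
clock: 7.13
eef_pos: [0.5761, 0.1911, 0.011]
tool_rot: [0.732, 0.599, -0.251, 0.207]
ft_force: [0.5, 4.2, 2.0]
grip_width: 0.0171
grasp_force: 2.2
```

Call:
drive_tool([
  [[-0.9,-5,0],[0,0,0],0.2],
  [[-0.9,-5,0],[0,0,0],0.2],
  [[-0.9,-5,0],[0,0,0],0.2],
  [[-0.9,-5,0],[0,0,0],0.2],
  [[-0.9,-5,0],[0,0,0],0.2],
  [[-0.9,-5,0],[0,0,0],0.2],
  [[-0.9,-5,0],[0,0,0],0.2],
  [[-0.6,-3,0],[0,0,0],0.2],
])

```text
clock: 7.8
eef_pos: [0.5692, 0.153, 0.011]
tool_rot: [0.732, 0.599, -0.252, 0.207]
ft_force: [1.5, 4.1, 2.9]
grip_width: 0.0173
grasp_force: 2.4
```

```bash
python3 -c "
from bot import *
bottle([.565,.125,np.radians(-102)])"
```

```text
views 2 bottle [0.5639 0.126 ] 192
bottle in bay [-0.287 -0.009]
tcp [0.5689 0.1528 0.0108] in bay [-0.3142 -0.0094] rem [ 0.1  0.  -0.1] F [ 0.3  0.2 -0.1] [ 0.51  0.94  0.4   1.51 -0.49  2.4 ] 8.0
```

Call:
drive_tool([
  [[-0.6,-4,0],[0,0,0],0.2],
  [[-0.7,-5,0],[0,0,0],0.2],
  [[-0.7,-5,0],[0,0,0],0.2],
  [[-0.7,-5,0],[0,0,0],0.2],
  [[-0.7,-5,0],[0,0,0],0.2],
  [[-0.7,-5,0],[0,0,0],0.2],
  [[-0.7,-5,0],[0,0,0],0.2],
  [[-0.7,-5,0],[0,0,0],0.2],
])

```text
clock: 8.67
eef_pos: [0.5636, 0.1142, 0.0108]
tool_rot: [0.732, 0.599, -0.252, 0.206]
ft_force: [0.9, 2.7, 0.1]
grip_width: 0.017
grasp_force: 1.5
```

Call:
drive_tool([
  [[-0.7,-5,0],[0,0,0],0.2],
  [[-0.7,-5,0],[0,0,0],0.2],
  [[-0.7,-5,0],[0,0,0],0.2],
  [[-0.7,-5,0],[0,0,0],0.2],
  [[-0.7,-5,0],[0,0,0],0.2],
  [[-0.7,-5,0],[0,0,0],0.2],
  [[-0.7,-5,0],[0,0,0],0.2],
  [[-0.5,-3,0],[0,0,0],0.2],
])

```text
clock: 9.33
eef_pos: [0.5584, 0.0761, 0.011]
tool_rot: [0.732, 0.599, -0.251, 0.207]
ft_force: [1.2, 3.3, -1.3]
grip_width: 0.0171
grasp_force: 1.4
```

```bash
python3 -c "
from bot import *
bottle([.553,.049,np.radians(-102)])"
```

```text
views 2 bottle [0.5545 0.0495] 160
bottle in bay [-0.2102 -0.0029]
tcp [0.5583 0.0761 0.0112] in bay [-0.237  -0.0045] rem [ 0.1  0.1 -0.1] F [ 0.6 -0.8  0.1] [ 0.41  0.85  0.22  1.36 -0.53  2.3 ] 9.5333
```

Call:
drive_tool([
  [[-0.8,-4,0],[0,0,0],0.2],
  [[-0.9,-5,0],[0,0,0],0.2],
  [[-0.9,-5,0],[0,0,0],0.2],
  [[-0.9,-5,0],[0,0,0],0.2],
  [[-0.9,-5,0],[0,0,0],0.2],
  [[-0.9,-5,0],[0,0,0],0.2],
  [[-0.9,-5,0],[0,0,0],0.2],
  [[-0.9,-5,0],[0,0,0],0.2],
])

```text
clock: 10.2
eef_pos: [0.5513, 0.0374, 0.0111]
tool_rot: [0.732, 0.599, -0.251, 0.207]
ft_force: [0.6, 4.0, 1.2]
grip_width: 0.0169
grasp_force: 2.2
```

Call:
drive_tool([
  [[-0.9,-5,0],[0,0,0],0.2],
  [[-0.9,-5,0],[0,0,0],0.2],
  [[-0.9,-5,0],[0,0,0],0.2],
  [[-0.9,-5,0],[0,0,0],0.2],
  [[-0.9,-5,0],[0,0,0],0.2],
  [[-0.9,-5,0],[0,0,0],0.2],
  [[-0.9,-5,0],[0,0,0],0.2],
  [[-0.9,-5,0],[0,0,0],0.2],
])

```text
clock: 10.87
eef_pos: [0.5441, -0.0026, 0.011]
tool_rot: [0.732, 0.599, -0.251, 0.207]
ft_force: [1.1, 4.8, 2.8]
grip_width: 0.0165
grasp_force: 2.5
```

Call:
drive_tool([
  [[-0.9,-5,0],[0,0,0],0.2],
  [[-0.9,-5,0],[0,0,0],0.2],
  [[-0.9,-5,0],[0,0,0],0.2],
  [[-0.9,-5,0],[0,0,0],0.2],
  [[-0.9,-5,0],[0,0,0],0.2],
  [[-0.6,-3,0],[0,0,0],0.2],
])

```text
clock: 11.37
eef_pos: [0.5389, -0.0309, 0.011]
tool_rot: [0.732, 0.599, -0.251, 0.207]
ft_force: [0.6, 4.8, 2.1]
grip_width: 0.0172
grasp_force: 2.6
```

```bash
python3 -c "
from bot import *
ps,x=bottle([.535,-.056,np.radians(-102)])
f=lambda c:cv2.resize(c,(400,400),interpolation=cv2.INTER_CUBIC)
cv2.imwrite('pics/c5.png',np.hstack([f(ps[0]['image'][100:220,200:320]),f(ps[1]['image'][130:250,230:350])])[:,:,::-1])"
```

```text
views 2 bottle [ 0.5336 -0.0577] 145
bottle in bay [-0.1009 -0.0021]
tcp [ 0.5384 -0.0311  0.0108] in bay [-0.128  -0.0027] rem [ 0.1  0.  -0.1] F [-0.4 -0.6 -0. ] [ 0.26  0.74  0.    1.16 -0.59  2.13] 11.5667
```

View pics/c5.png

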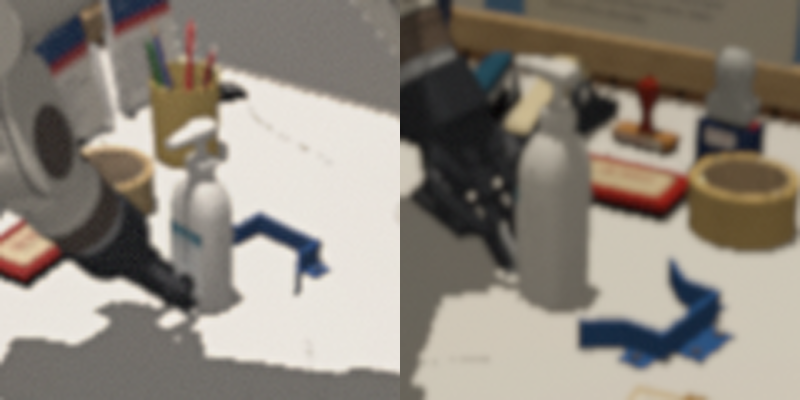

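Bottle lines up with the bay mouth, upright, spout towards the hand. Going on in, slower.

Call:
drive_tool([
  [[-0.9,-5,0],[0,0,0],0.2],
  [[-1,-5,0],[0,0,0],0.2],
  [[-0.9,-5,0],[0,0,0],0.2],
  [[-1,-5,0],[0,0,0],0.2],
  [[-0.9,-5,0],[0,0,0],0.2],
  [[-1,-5,0],[0,0,0],0.2],
  [[-0.9,-5,0],[0,0,0],0.2],
  [[-0.9,-5,0],[0,0,0],0.2],
])

```text
clock: 12.23
eef_pos: [0.5312, -0.0708, 0.0108]
tool_rot: [0.732, 0.599, -0.252, 0.206]
ft_force: [1.0, 2.9, -0.4]
grip_width: 0.017
grasp_force: 1.5
```

Call:
drive_tool([
  [[-0.8,-4,0],[0,0,0],0.2],
  [[-0.8,-4,0],[0,0,0],0.2],
  [[-0.8,-4,0],[0,0,0],0.2],
  [[-0.8,-4,0],[0,0,0],0.2],
  [[-0.8,-4,0],[0,0,0],0.2],
  [[-0.8,-4,0],[0,0,0],0.2],
  [[-0.8,-4,0],[0,0,0],0.2],
])

```text
clock: 12.82
eef_pos: [0.5259, -0.0985, 0.0109]
tool_rot: [0.732, 0.599, -0.251, 0.207]
ft_force: [1.3, 2.1, -0.9]
grip_width: 0.017
grasp_force: 1.4
```

```bash
python3 -c "
from bot import *
bottle([.521,-.126,np.radians(-101.5)])"
```

```text
views 2 bottle [ 0.5203 -0.1259] 274
bottle in bay [-0.0314 -0.0015]
tcp [ 0.5257 -0.0988  0.0112] in bay [-0.059  -0.0016] rem [ 0.1  0.1 -0.1] F [-0.6  0.2 -0.2] [ 0.15  0.69 -0.1   1.04 -0.62  2.  ] 13.0167
```

Call:
drive_tool([
  [[-0.5,-2.5,0],[0,0,0],0.2],
  [[-0.5,-2.5,0],[0,0,0],0.2],
  [[-0.5,-2.5,0],[0,0,0],0.2],
  [[-0.5,-2.5,0],[0,0,0],0.2],
  [[-0.5,-2.5,0],[0,0,0],0.2],
  [[-0.5,-2.5,0],[0,0,0],0.2],
  [[-0.5,-2.5,0],[0,0,0],0.2],
  [[-0.5,-2.5,0],[0,0,0],0.2],
])

```text
clock: 13.68
eef_pos: [0.5222, -0.1183, 0.0111]
tool_rot: [0.732, 0.599, -0.251, 0.207]
ft_force: [1.3, 5.1, 2.4]
grip_width: 0.0171
grasp_force: 2.5
```

Call:
drive_tool([
  [[-0.2,-1,0],[0,0,0],0.2],
  [[-0.2,-1,0],[0,0,0],0.2],
  [[-0.2,-1,0],[0,0,0],0.2],
  [[-0.2,-1,0],[0,0,0],0.2],
  [[-0.2,-1,0],[0,0,0],0.2],
])

```text
clock: 14.1
eef_pos: [0.5211, -0.1231, 0.0111]
tool_rot: [0.732, 0.599, -0.251, 0.207]
ft_force: [1.1, 4.6, 3.9]
grip_width: 0.0169
grasp_force: 2.7
```

Call:
drive_tool([
  [[-0.2,-1,0],[0,0,0],0.2],
  [[-0.2,-1,0],[0,0,0],0.2],
  [[-0.2,-1,0],[0,0,0],0.2],
])

```text
clock: 14.35
eef_pos: [0.5206, -0.1261, 0.0111]
tool_rot: [0.732, 0.599, -0.251, 0.207]
ft_force: [1.4, 4.4, 3.1]
grip_width: 0.0171
grasp_force: 2.7
```

Call:
drive_tool([
  [[-0.2,-1,0],[0,0,0],0.2],
  [[-0.2,-1,0],[0,0,0],0.2],
])

```text
clock: 14.52
eef_pos: [0.5201, -0.1281, 0.0111]
tool_rot: [0.732, 0.599, -0.251, 0.207]
ft_force: [1.2, 5.3, 3.9]
grip_width: 0.0171
grasp_force: 2.7
```

Call:
drive_tool([
  [[-0.2,-1,0],[0,0,0],0.2],
])

```text
clock: 14.6
eef_pos: [0.5199, -0.1291, 0.0111]
tool_rot: [0.732, 0.599, -0.251, 0.207]
ft_force: [1.6, 6.1, 1.9]
grip_width: 0.0171
grasp_force: 2.7
```

Call:
drive_tool([
  [[-0.2,-0.8,0],[0,0,0],0.2],
])

```text
clock: 14.68
eef_pos: [0.5198, -0.1299, 0.0111]
tool_rot: [0.732, 0.599, -0.251, 0.207]
ft_force: [0.6, 5.1, 2.8]
grip_width: 0.017
grasp_force: 2.7
```

Call:
drive_tool([
  [[-0.2,-0.8,0],[0,0,0],0.2],
])

```text
clock: 14.77
eef_pos: [0.5196, -0.1307, 0.0111]
tool_rot: [0.732, 0.599, -0.251, 0.207]
ft_force: [1.3, 5.3, 2.4]
grip_width: 0.0172
grasp_force: 2.6
```

Call:
drive_tool([
  [[-0.2,-0.8,0],[0,0,0],0.2],
])

```text
clock: 14.85
eef_pos: [0.5194, -0.1315, 0.0111]
tool_rot: [0.732, 0.599, -0.251, 0.207]
ft_force: [1.5, 7.6, 4.1]
grip_width: 0.0173
grasp_force: 3.7
```

```bash
python3 -c "
from bot import *
bottle([.516,-.156,np.radians(-101.5)])"
```

```text
views 2 bottle [ 0.5133 -0.1575] 373
bottle in bay [ 0.0009 -0.0021]
tcp [ 0.5194 -0.1314  0.0111] in bay [-0.0258 -0.0013] rem [-0.   0.1 -0.1] F [0.6 5.2 2.8] [ 0.09  0.67 -0.15  0.98 -0.63  1.93] 15.05
```

Call:
drive_tool([
  [[-0.2,-0.8,0],[0,0,0],0.2],
])

```text
clock: 15.13
eef_pos: [0.5194, -0.1316, 0.011]
tool_rot: [0.732, 0.599, -0.251, 0.206]
ft_force: [0.3, 11.2, 6.9]
grip_width: 0.0169
grasp_force: 5.6
```

Call:
drive_tool([
  [[-0.1,-0.5,0],[0,0,0],0.2],
  [[0,0,0],[0,0,0],0.2],
])

```text
clock: 15.3
eef_pos: [0.5194, -0.1316, 0.0111]
tool_rot: [0.732, 0.599, -0.25, 0.206]
ft_force: [1.3, 11.1, 3.9]
grip_width: 0.0172
grasp_force: 5.0
```

The tool has stopped against the wall with force rising to 11 N, so the bottle is home. Retreating straight back.

Call:
drive_tool([
  [[0.4,2,0],[0,0,0],0.2],
  [[0.8,4,0],[0,0,0],0.2],
  [[1.6,8,0],[0,0,0],0.2],
  [[3,15,0],[0,0,0],0.2],
  [[4,20,3],[0,0,0],0.2],
  [[4,20,5],[0,0,0],0.2],
  [[4,20,10],[0,0,0],0.2],
  [[0,0,0],[0,0,0],0.2],
])

```text
clock: 15.97
eef_pos: [0.5387, -0.0407, 0.0298]
tool_rot: [0.731, 0.6, -0.25, 0.208]
ft_force: [0.5, -0.2, 0.3]
grip_width: 0.017
grasp_force: 0.0
```

```bash
python3 -c "
from bot import *
ps,x=bottle([.516,-.156,np.radians(-101.5)])
f=lambda c:cv2.resize(c,(400,400),interpolation=cv2.INTER_CUBIC)
cv2.imwrite('pics/c6.png',np.hstack([f(ps[0]['image'][90:210,220:340]),f(ps[1]['image'][130:250,250:370])])[:,:,::-1])"
```

```text
views 2 bottle [ 0.5138 -0.1569] 300
bottle in bay [ 0.0003 -0.0017]
tcp [ 0.5359 -0.0445  0.0284] in bay [-0.1143 -0.0025] rem [ 0.  -0.  -0.1] F [ 0.2 -0.1  0.1] [ 0.24  0.71 -0.01  1.17 -0.59  2.11] 16.1667
```

View pics/c6.png

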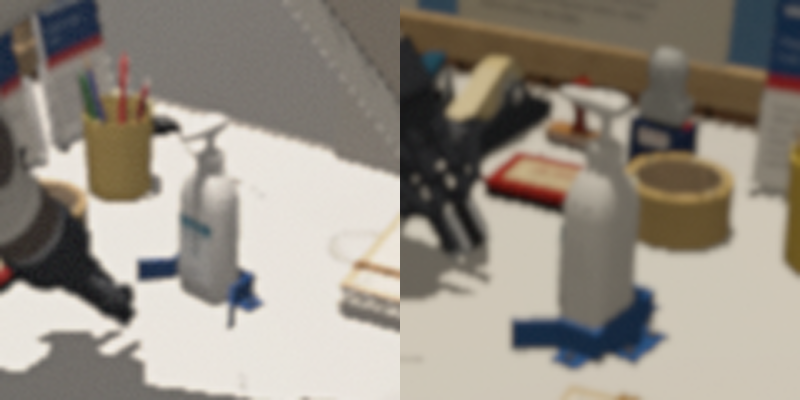

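The bottle stands upright and square in the bay against the back wall, spout out of the mouth, and the hand is clear of it.

```bash
python3 -c "
from h import *
print(job_done())"
```

```text
the job is handed in; nothing more can be done
None
```

The bottle was pushed upright into the bay and handed in at about 16 s of the 58 s. The last camera fit put its foot about 0 mm off in depth and 2 mm sideways. It stands against the back wall with the spout out of the mouth, and the hand is about 11 cm away. The judge's result was not shown.

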